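# Flip the stop down on the banding board and seat a candle against it

### The arm

A 7-joint arm with a two-finger parallel gripper is mounted at the origin on a cart in front of the work surface, level with it; the furniture and walls round the work are solid. World frame = base frame: x ahead of the robot, y to its left, z up, the work surface at z = 0. Lengths are in m, angles in rad, forces in N, time in s.
With the tool pointing down it reaches from about 0.4 to 0.85 m from the base axis. Payload 10.4 kg.
Tool frame: the origin (TCP) lies on the centre line of the jaws, within the pads' length; the fingertips stand 17 mm ahead of it and the grasp point (between the pads) lies 2 mm behind it; z points along the fingers, y is the line along which they close (so a half turn about z gives the same grasp; the last joint's range is limited). The gripper opens to 85 mm and grips with 20 to 120 N. Pads are 22 mm wide; open, the fingers measure 114 mm over their backs; the gripper's body (76 mm by 85 mm) begins 54 mm behind the grasp point. The pads swing forward as they close: fully open they stand 13 mm farther back than shut.
Start: joints at [-1.223, 0.332, -0.065, 1.46, 0.022, 1.35, -0.088], TCP at [0.226, 0.583, 0.248] pointing down, gripper open.
Joint ranges: [-2.6, 2.6], [-0.5, 2.12], [-1.47, 1.34], [0.16, 2.42], [-1.27, 4.41], [0.06, 2.06], [-2.6, 2.6]. Speed limits (rad/s): [2.22, 2.22, 2.79, 2.79, 3.14, 3.14, 3.14].

### API

Orientations are given as a unit quaternion [x, y, z, w].
In Python, from workcell import sensors, imaging, order, spotter gives the robot as it stands. The module is installed in compiled form; this text tells all that it offers.
- The arm moves only by the shell command python3 -m inch 'ROWS' [FORCE]. ROWS is JSON, a list that holds one entry, the list of rows, each a list of 7 numbers: the shift along the tool's x, y, z in m, then the turn, a rotation vector about the tool's x, y, z in rad, then the closure, from -1 (fully open) to 1 (shut). In form: [[[x, y, z, ax, ay, az, hand], ...]]. A call has 1 to 10 rows; each row is the pose to reach, as a shift and turn from the pose commanded when the call began, along the tool's axes at that moment; what a row does not reach only later rows make up. A row lasts 1/10 s, in which the tool goes at most 50 mm and 8.59 degrees, less where a joint would pass 70% of its speed; a pose out of reach is approached as far as the arm can. A call with a gripper value outside its range is refused whole. The fingers move at their own pace and stop on an object; FORCE is the grip in N (left out, the last holds). Time passes only in rows, so rows that repeat a pose let the fingers close. It gives the time, the measured TCP pose, the force, the opening and the grip force at its end, in the units of the state.
- sensors.get_obs(): the state, without advancing time (a new reading comes with each control period).
- imaging.camera(name): name is "side" or "top"; returns the picture (480x640x3 uint8, blue, green, red); there is no depth.
- imaging.calibration(name): a dict with "mtx" (3x3 intrinsics, pixels), "R" (3x3) and "t" (3): a world point X has camera coordinates R X + t. Camera axes: x right, y down, z forward; pixel columns grow to the right and rows downward; lengths in m; the calibration is good to about 2 mm. A picture is of the moment at which its call begins. calibration takes no time and is no camera call.
- order.hand_in(): hands the job in; it is judged then, once.
Trained networks look in the newest picture that a camera, given by its name, has taken for a name from the list of things; names that differ only in an ending like _2 or _b are one class to them, and where a whole thing is asked for, a point or a joint stands for the part that bears it (a point fixed in the world has none). Each returns a list of dicts, best first, with "conf" (0 to 1); they miss things now and then, are a little off and sometimes report something else, mostly with a low value. They report only what shows in the picture. A call takes as long as a camera call. They do not tell look-alikes from the thing itself.
- spotter.look_for(label, camera): "pixel" ([column, row] in pixels, amid what is visible of it).
The state is a dict: "clock": time; "joint_pos": joint angles; "joint_velocities": joint speeds; "tau": joint torques, N m; "position": TCP position; "ee_rot": TCP orientation; "ft_force": force on the tool from outside, world axes, zero at the start; "torque": the same for the moment, N m; "grip_width": opening from 0.0 (shut) to 1.0 (fully open); "grasp_force": force on a finger pad.
Only numpy, scipy, OpenCV 4.12 (cv2) and the standard library are available. Lean on these libraries where they do the work, as an engineer would, in place of code of your own. Each camera call takes 0.05 s, during which the arm holds its last target. There are 200 camera calls.

### The job

Set up the banding board for wrapping a label band round the lying four-lobed candle: flip the stop nearer to the candle fully down and leave the other stop up. Then slide the candle until it lies flat along the back fence with its foot against the lowered stop, pressing it home against the stop firmly for a moment, but gently enough not to bruise the soft wax. Leave it seated there and do not disturb the other things on the table.

Things in the scene. Friction and masses are not known exactly. Their poses are not given: they have to be found in the camera images.
- board: Fixed banding board: plywood bed 200 mm deep (x), 460 mm long (y), top 20 mm above the table. Origin: its centre, at table height; x points across the bed to the back fence, y along the fence from the candle to the two stops, z up. Fence face: the plane x = +50 mm. Fence and track are 72 mm high, back to x = +82; the stops' carriages on them 101 mm high, black clamp knobs to x = +106.
- near_stop (a joint): Hinge of the stop nearer to the candle, rad: 0 = fully down on its rest, face across the bed; starts raised over the fence at 1.0 to 1.3. Hinge line: along board y, at board x = +62 mm, 92 mm above the table. A stiff friction hinge (0.20 N m, 3 to 6 N on its thumb peg): it stays where it is left and must be pushed all the way down.
- far_stop (a joint): Hinge of the other, identical stop 110 to 140 mm further along the fence (board +y), same meaning; starts raised at 1.0 to 1.3 and must stay raised (its flag then reaches 150 mm above the table).
- near_stop_face (a point): Centre of the flat face of the near stop's flag on the candle's side. With the stop down it is upright, square to the fence (point axes = board axes, face looks to board -y), at board x = +23.5 mm, 55 mm high, covering x from 0 to +47 mm and 28 to 100 mm above the table. Its board y does not change as the stop turns: there the candle's foot must come to rest.
- candle_mid (a point): Middle of the four-lobed wax candle lying on two of its lobes: 54 mm wide and 54 mm high as it lies, 135 mm long without wick, 0.3 to 0.5 kg; on its axis, 27 mm above the bed. Site z points from foot to wick end (roughly board -y). Its middle starts 10 to 50 mm off the fence, askew up to 0.12 rad, foot 35 to 125 mm from the stop. It slides under 1.5 to 4 N; over 25 N (stop or robot) bruises it.
- candle_foot (a point): Centre of the candle's flat foot face (the end without the wick, towards the stops), same axes as candle_mid. The flat wick end is 135 mm from it along the axis; a short wick and paper tag stand out there. A push of 6 to 12 N against the stop seats it firmly.
- near_stop_peg (a point): Middle of the black thumb peg of the near stop's flag: a round peg 12 mm thick that sticks out 36 mm along board +y from the flag (from 8 to 44 mm beyond the stop face; this point is at 26 mm), 68 mm from the hinge line. Down: board x = 0, 64 mm high. Raised: 129 to 144 mm high, x = +5 to +19. Press it down from above, following its arc about the hinge; it moves forward (board -x), then back.
- brass_stamp: Bystander, to be left where it is: brass seal stamp with a dark turned handle, 28 mm wide, 82 mm high, standing behind the fence; origin under its middle, at table height.
- scent_bottle: Bystander, to be left where it is: amber dropper bottle, 36 mm wide, 105 mm high, standing behind the fence; origin under its middle, at table height.
- wick_spool: Bystander, to be left where it is: wooden spool of wick, 52 mm wide, 36 mm high, behind the fence near the stops; origin under its middle, at table height.
- thermometer: Bystander, to be left where it is: dial thermometer with a thin stem, 172 mm long (its y axis), 11 mm high, lying on the table beyond the stops' end of the board; origin under its middle, at table height.
- shell: Bystander, to be left where it is: scallop shell candle, 52 x 78 x 46 mm, on the table beyond the candle's end of the board; origin under its middle, at table height.
Mind the look-alikes: they are no part of the job. What is shaped like the part that bears candle_mid but yellow is not meant.

How it is judged:
On the way, in this order (a step that is already met when the one before it is completed fails the run):
1. the near stop is fully down (value of joint near_stop below 0.06 rad), for 0.2 s.
2. the candle is pressed against the lowered stop with more than 5 N (contact force between candle and near_stop above 5 N and value of joint near_stop below 0.06 rad), for 0.2 s.
At the end, for the whole second after the job is handed in: The near stop is fully down (within 0.06 rad) and the far stop still raised (over 0.85 rad); the candle lies at rest on the bed, its foot within 2 mm of the stop face, its side within 2.5 mm of the fence and parallel to it within 2 degrees (value of joint near_stop below 0.06 rad and value of joint far_stop above 0.85 rad and y of candle_foot in the frame of near_stop_face above -0.002 m and x of candle_mid in the frame of board above 0.0204 m and angle between the z axis of candle_mid and the y axis of board, either way round below 0.035 rad and z of candle_mid in the frame of board below 0.052 m and linear speed of candle below 0.01 m/s); the robot touches nothing.
It fails at once if the wax is bruised: more than 25 N between the candle and the stop or the robot (contact force between candle and near_stop above 25 N or contact force between candle and the fingers above 25 N or contact force between candle and the arm above 25 N).
It fails at once if the far stop is lowered (value of joint far_stop below 0.8 rad).
It fails at once if a bystander is pushed more than 20 mm (distance of any of brass_stamp, scent_bottle, wick_spool, thermometer, shell from where it was at the start of the episode above 0.02 m).
It also fails if it takes over 72 s, if anything falls off the work surface, if the arm or the gripper's body presses on something with over 40 N, if the wrist force passes 120 N, or if a joint passes its speed limit or range.

## Working session

There is one attempt and no reset: what is moved stays moved. The work goes in short steps, Python scripts to look and compute and a shell command to move; the robot and the scene stay as the last step left them, time stands still between calls to the robot, and variables do not carry over. Pictures are saved under pics/ and viewed, at most 10 in all, crops included, and the job is handed in when it is done.

```bash
mkdir -p pics; python3 - <<'E'
from workcell import sensors, imaging, spotter
import cv2,numpy as np
o=sensors.get_obs()
print({k:np.round(o[k],3) for k in ("clock","position","ee_rot","ft_force","grip_width")})
for c in("side","top"):
    cv2.imwrite(f"pics/{c}0.png",imaging.camera(c))
    k=imaging.calibration(c); print(c,k["mtx"].round(1).tolist(),k["R"].round(3).tolist(),k["t"].round(3).tolist())
E
```

```text
{'clock': np.float64(0.0), 'position': array([0.226, 0.582, 0.247]), 'ee_rot': array([ 0.184,  0.983, -0.001, -0.   ]), 'ft_force': array([-0.864,  0.375,  0.329]), 'grip_width': np.float64(1.005)}
side [[508.7, 0.0, 323.8], [0.0, 508.7, 241.6], [0.0, 0.0, 1.0]] [[0.997, 0.07, 0.024], [0.061, -0.585, -0.809], [-0.043, 0.808, -0.588]] [-0.514, 0.034, 1.215]
top [[531.3, 0.0, 324.1], [0.0, 531.3, 241.5], [0.0, 0.0, 1.0]] [[0.002, -1.0, 0.011], [-0.989, -0.003, -0.146], [0.146, -0.011, -0.989]] [-0.017, 0.542, 1.229]
```

View pics/side0.png

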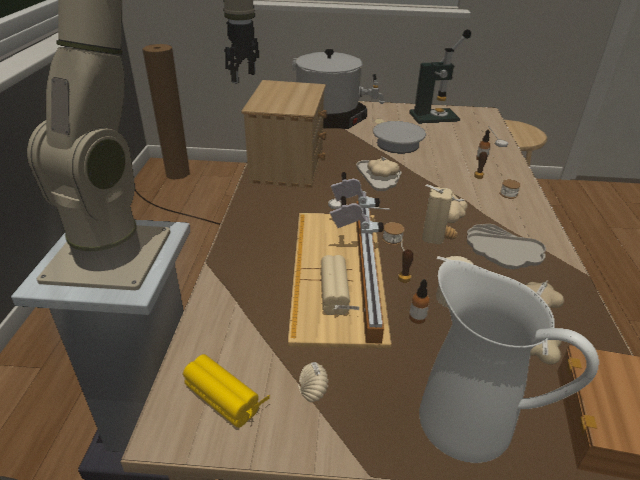

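View pics/top0.png

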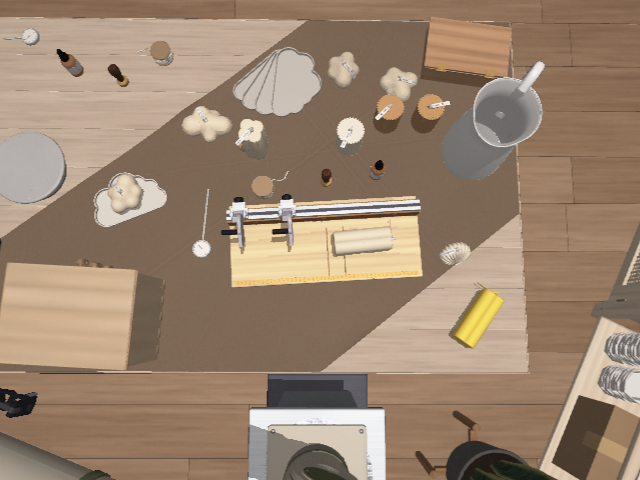

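The top view shows the board at about (230–422, 198–287). Two candles fit the shape: the cream one on the bed at (363,241), and the yellow one at (478,318), which is the excluded look-alike. The stops are at (287,205), near the candle, and (238,210), far. I'll confirm this in one enlarged crop.

```bash
cat > h.py <<'E'
import numpy as np, cv2
from workcell import imaging
def pt(c,uv,z):
    k=imaging.calibration(c); R=np.array(k["R"]);t=np.array(k["t"])
    d=R.T@np.linalg.solve(k["mtx"],[uv[0],uv[1],1]); o=-R.T@t
    return o+d*(z-o[2])/d[2]
def px(c,X):
    k=imaging.calibration(c); p=k["mtx"]@(np.array(k["R"])@X+np.array(k["t"])); return p[:2]/p[2]
E
python3 - <<'E'
import cv2
im=cv2.imread("pics/top0.png")
cv2.imwrite("pics/crop0.png",cv2.resize(im[185:295,220:430],None,fx=3.8,fy=3.8,interpolation=cv2.INTER_CUBIC))
E
```

```text
(no output)
```

View pics/crop0.png

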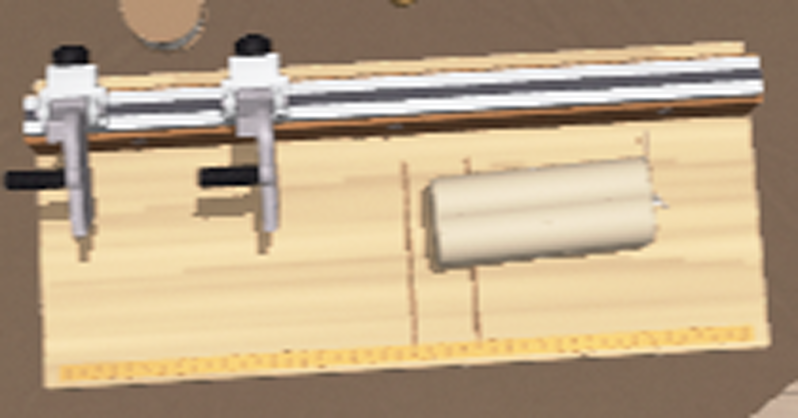

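The crop confirms the cream candle on the bed: its foot edge is at crop x≈432 and the wick, at (657,202), points away from the stops. The near stop's peg is at crop (229,177), and the far stop's peg is at (35,179).

```bash
python3 - <<'E'
from h import *
c=lambda u,v,z:pt("top",(220+(u+.5)/3.8-.5,185+(v+.5)/3.8-.5),z)
L,R=c(45,387,.02),c(770,346,.02)
print("front",L,R,np.linalg.norm(L-R))
y=(L-R)[:2]/np.linalg.norm((L-R)[:2]); x=np.array([y[1],-y[0]])
# fence top edge (front) line z=.072
F1,F2=c(30,143,.072),c(760,102,.072)
y2=(F1-F2)[:2]/np.linalg.norm((F1-F2)[:2]); print("yaw",np.arctan2(y[1],y[0])-np.pi/2,np.arctan2(y2[1],y2[0])-np.pi/2)
o=(L+R)[:2]/2+.1*x
print("origin",o,"x",x,"y",y)
b=lambda P:np.array([(P[:2]-o)@x,(P[:2]-o)@y])
print("fence",b(F1),b(F2))
for n,u,v,z in [("footT",430,182,.047),("footB",435,268,.047),("wickT",645,158,.047),("wickB",655,243,.047),("peg tip",200,178,.136),("peg root",258,176,.136),("flag tip",270,232,.15),("knob",253,45,.08),("farpegTip",5,180,.136),("farroot",62,178,.136)]:
    P=c(u,v,z);print(n,P.round(3),b(P).round(3))
E
```

```text
front [0.43586264 0.20492516 0.02      ] [ 0.46292442 -0.2529452   0.02      ] 0.458669382692641
yaw 0.05903489162837272 0.061058922111597136
origin [ 0.54921933 -0.01810996] x [0.99825795 0.05900061] y [-0.05900061  0.99825795]
fence [0.04644862 0.22549773] [ 0.04736127 -0.22540781]
footT [ 0.563 -0.037  0.047] [ 0.013 -0.019]
footB [ 0.509 -0.04   0.047] [-0.042 -0.019]
wickT [ 0.579 -0.172  0.047] [ 0.02  -0.155]
wickB [ 0.525 -0.177  0.047] [-0.034 -0.157]
peg tip [0.55  0.099 0.136] [0.008 0.117]
peg root [0.552 0.066 0.136] [0.007 0.084]
flag tip [0.517 0.058 0.15 ] [-0.028  0.078]
knob [0.643 0.073 0.08 ] [0.099 0.086]
farpegTip [0.549 0.213 0.136] [0.013 0.23 ]
farroot [0.55  0.18  0.136] [0.012 0.197]
```

```bash
python3 - <<'E'
from h import *
from scipy.spatial.transform import Rotation as Ro
A=pt("side",(250,182),0);B=pt("side",(309,187),0);print("box base",A,B)
for z in np.arange(.12,.3,.03):
    print(z.round(2),px("side",A+[0,0,z]).round(0),[pt("top",p,z)[:2].round(3).tolist() for p in((137,270),(128,368),(8,263))])
th=.0600; x=np.array([np.cos(th),np.sin(th)]);y=np.array([-np.sin(th),np.cos(th)])
o=np.array([.549,-.018])-.0025*x
np.savez("b.npz",o=o,x=x,y=y)
print("peg via side")
for a in(1.0,1.1,1.2,1.3):
    f=a-.424; X=.062-.068*np.cos(f);Z=.092+.068*np.sin(f)
    w=np.r_[o+X*x+.102*y,Z]; t0=np.r_[o+X*x+.120*y,Z]; print(a,w.round(3),px("side",w).round(1),px("top",w).round(1),px("top",t0).round(1))
E
python3 - <<'E'
import cv2
im=cv2.imread("pics/side0.png")
cv2.imwrite("pics/crop1.png",cv2.resize(im[165:275,300:400],None,fx=5.4,fy=5.4,interpolation=cv2.INTER_CUBIC))
E
```

```text
box base [0.26686172 0.39012293 0.        ] [0.4446475  0.38018499 0.        ]
0.12 [247. 145.] [[0.466, 0.398], [0.254, 0.406], [0.48, 0.682]]
0.15 [247. 135.] [[0.463, 0.388], [0.257, 0.396], [0.477, 0.665]]
0.18 [246. 125.] [[0.46, 0.378], [0.259, 0.385], [0.474, 0.647]]
0.21 [245. 115.] [[0.457, 0.367], [0.262, 0.375], [0.471, 0.63]]
0.24 [245. 104.] [[0.454, 0.357], [0.265, 0.364], [0.468, 0.613]]
0.27 [244.  93.] [[0.452, 0.347], [0.267, 0.354], [0.465, 0.595]]
peg via side
1.0 [0.545 0.084 0.129] [340.5 204.5] [279.5 234.2] [271.4 234.6]
1.1 [0.549 0.084 0.135] [342.4 202.5] [279.2 232. ] [271.1 232.5]
1.2 [0.554 0.084 0.14 ] [344.4 200.7] [279.  229.6] [270.8 230.1]
1.3 [0.559 0.085 0.144] [346.7 199. ] [278.7 227. ] [270.5 227.5]
```

View pics/crop1.png

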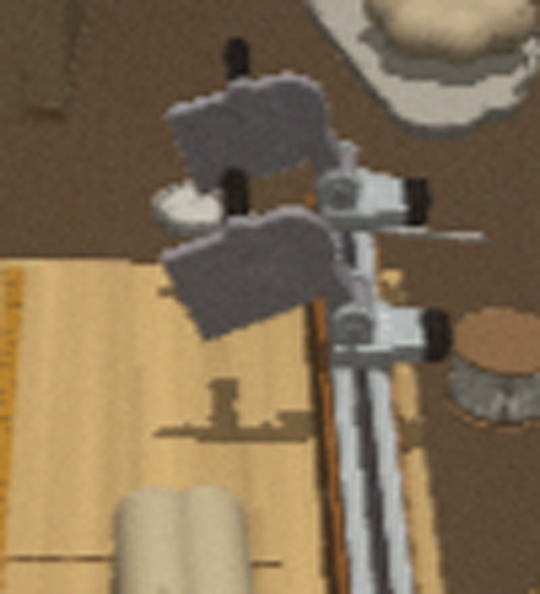

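The peg's middle is at about world (0.550, 0.084, 0.137), with the hinge near 1.12 rad, and both views agree. The box next to the start is about 0.22 m high, so I lift first and then cross.

```bash
python3 -m inch '[[[0,0,-0.04,0,0,0,1],[0,0,-0.08,0,0,0,1],[-0.04,-0.029,-0.08,0,0,-0.05,1],[-0.08,-0.058,-0.08,0,0,-0.1,1],[-0.12,-0.087,-0.08,0,0,-0.15,1],[-0.16,-0.116,-0.08,0,0,-0.2,1],[-0.2,-0.145,-0.08,0,0,-0.25,1],[-0.24,-0.174,-0.08,0,0,-0.3,1],[-0.28,-0.203,-0.08,0,0,-0.36,1],[-0.3,-0.217,-0.08,0,0,-0.43,1]]]' 30
```

```text
clock: 1.1
position: [0.4296, 0.2671, 0.3283]
ee_rot: [-0.028, 1.0, -0.0, 0.0]
ft_force: [0.4, 0.1, -0.6]
grip_width: 0.001
grasp_force: 0.0
```

```bash
python3 -m inch '[[[-0.025,-0.043,0,0,0,0,1],[-0.05,-0.086,0,0,0,0,1],[-0.08,-0.13,0.03,0,0,0,1],[-0.109,-0.17,0.06,0,0,0,1],[-0.109,-0.188,0.1,0,0,0,1],[-0.109,-0.188,0.138,0,0,0,1],[-0.109,-0.188,0.138,0,0,0,1],[-0.109,-0.188,0.138,0,0,0,1]]]'
python3 - <<'E'
from h import *
from workcell import imaging
b=np.load("b.npz")
from workcell import sensors
o=sensors.get_obs();d=np.array(o["position"])[:2]-b["o"];print("tcp board",d@b["x"],d@b["y"],o["position"][2],o["ee_rot"])
im=imaging.camera("side");cv2.imwrite("pics/s1.png",cv2.resize(im[120:270,290:410],None,fx=4,fy=4))
E
```

```text
clock: 1.9
position: [0.5471, 0.091, 0.191]
ee_rot: [-0.03, 1.0, -0.0, -0.001]
ft_force: [0.8, 0.6, 1.0]
grip_width: 0.002
grasp_force: 0.0
tcp board 0.007173391577228899 0.10889085881722137 0.1909527724173236 [-2.98371026e-02  9.99554621e-01 -1.97464776e-05 -5.53057711e-04]
```

View pics/s1.png

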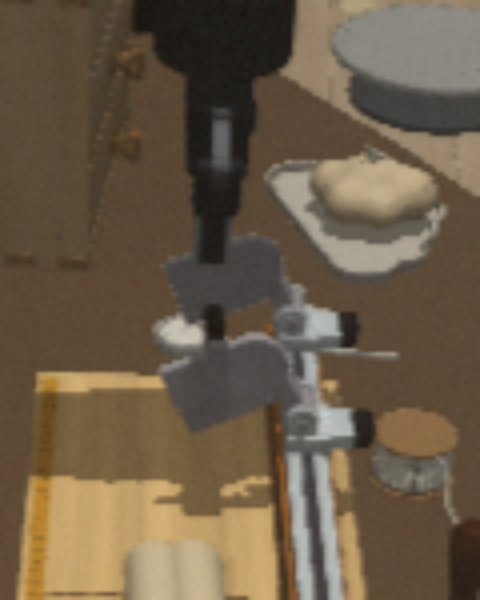

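The closed fingertips are over the near peg: it's at crop (213,322), with the tip at (212,258). Lower onto it now.

```bash
python3 -m inch '[[[-0.003,-0.004,0.012,0,0,0,1],[-0.003,-0.004,0.024,0,0,0,1],[-0.003,-0.004,0.028,0,0,0,1],[-0.003,-0.004,0.032,0,0,0,1],[-0.003,-0.004,0.034,0,0,0,1]]]'
python3 - <<'E'
import numpy as np
from workcell import sensors
b=np.load("b.npz")
o=sensors.get_obs();d=np.array(o["position"])[:2]-b["o"];print("tcp board",d@b["x"],d@b["y"])
E
```

```text
clock: 2.45
position: [0.5496, 0.0867, 0.1564]
ee_rot: [-0.03, 1.0, 0.0, -0.001]
ft_force: [-6.0, -0.5, 8.7]
grip_width: -0.002
grasp_force: 4.1
tcp board 0.009383127935155803 0.10451586894223738
```

```bash
python3 -m inch '[[[0.006,0,0.009,0,0,0,1],[0.009,0,0.015,0,0,0,1],[0.011,0,0.020,0,0,0,1],[0.0125,0,0.025,0,0,0,1],[0.0135,0,0.0325,0,0,0,1],[0.0143,0,0.040,0,0,0,1],[0.014,0,0.047,0,0,0,1],[0.0135,0,0.053,0,0,0,1],[0.012,0,0.059,0,0,0,1],[0.011,0,0.064,0,0,0,1]]]'
python3 - <<'E'
import numpy as np
from workcell import sensors
b=np.load("b.npz")
o=sensors.get_obs();d=np.array(o["position"])[:2]-b["o"];print("tcp board",d@b["x"],d@b["y"])
E
```

```text
clock: 3.45
position: [0.5398, 0.0859, 0.0917]
ee_rot: [-0.03, 1.0, -0.0, -0.0]
ft_force: [-1.2, 0.3, 2.2]
grip_width: -0.003
grasp_force: 1.1
tcp board -0.00044273907528955404 0.10422123520765003
```

```bash
python3 -m inch '[[[-0.001,0,0.002,0,0,0,1],[-0.001,0,0.004,0,0,0,1],[-0.0015,0,0.005,0,0,0,1],[-0.0015,0,0.006,0,0,0,1],[-0.0015,0,0.006,0,0,0,1]]]'
```

```text
clock: 3.95
position: [0.5416, 0.086, 0.0869]
ee_rot: [-0.03, 1.0, 0.0, 0.001]
ft_force: [-0.8, 0.5, 5.0]
grip_width: 0.001
grasp_force: 2.8
```

```bash
python3 -m inch '[[[0,0,0.001,0,0,0,1],[0,0,0.002,0,0,0,1],[0,0,0.003,0,0,0,1],[0,0,0.003,0,0,0,1]]]'
```

```text
clock: 4.35
position: [0.5419, 0.086, 0.0862]
ee_rot: [-0.029, 1.0, 0.001, 0.001]
ft_force: [-11.8, -2.6, 31.3]
grip_width: 0.003
grasp_force: 15.6
```

The stop is firmly on its rest: z stalls at the predicted height while the force jumps. Lift off, then move in front of the candle with the fingers open.

```bash
python3 -m inch '[[[0,0,-0.03,0,0,0,1],[0,0,-0.075,0,0,0,1],[0.02,-0.045,-0.085,0,0,0,-1],[0.04,-0.09,-0.085,0,0,0,-1],[0.0765,-0.13,-0.075,0,0,0,-1],[0.0765,-0.17,-0.05,0,0,0,-1],[0.0765,-0.192,-0.02,0,0,0,-1],[0.0765,-0.192,0,0,0,0,-1],[0.0765,-0.192,0,0,0,0,-1]]]'
python3 - <<'E'
from h import *
from workcell import sensors
b=np.load("b.npz")
o=sensors.get_obs();d=np.array(o["position"])[:2]-b["o"];print("tcp board",d@b["x"],d@b["y"])
im=imaging.camera("side");cv2.imwrite("pics/s2.png",cv2.resize(im[150:350,260:420],None,fx=3.5,fy=3,))
E
```

```text
clock: 5.25
position: [0.4742, -0.1107, 0.0811]
ee_rot: [-0.029, 1.0, -0.0, -0.002]
ft_force: [-0.7, 0.7, 0.4]
grip_width: 0.999
grasp_force: 0.0
tcp board -0.07769927723058637 -0.08803990104180619
```

View pics/s2.png

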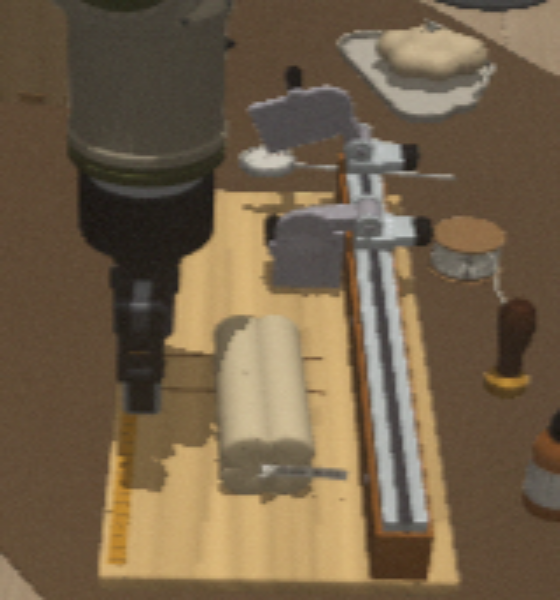

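The near stop is down, square at crop (308,250), and the far stop is raised at (300,115). The candle at (263,400) hasn't moved. Lower, then push it sideways to the fence.

```bash
python3 -m inch '[[[0,0,0.018,0,0,0,-1],[0,0,0.034,0,0,0,-1],[-0.01,0,0.034,0,0,0,-1],[-0.018,0,0.034,0,0,0,-1],[-0.022,0,0.034,0,0,0,-1],[-0.026,0,0.034,0,0,0,-1],[-0.03,0,0.034,0,0,0,-1],[-0.034,0,0.034,0,0,0,-1],[-0.038,0,0.034,0,0,0,-1]]]'
python3 -m inch '[[[-0.003,0,0,0,0,0,-1],[-0.006,0,0,0,0,0,-1],[-0.009,0,0,0,0,0,-1]]]'
```

```text
clock: 6.2
position: [0.5137, -0.1081, 0.0493]
ee_rot: [-0.029, 1.0, 0.0, -0.001]
ft_force: [-4.5, 0.8, 4.2]
grip_width: 1.001
grasp_force: 2.4
clock: 6.5
position: [0.5231, -0.1076, 0.0493]
ee_rot: [-0.029, 1.0, 0.0, -0.0]
ft_force: [-4.8, -0.9, 4.0]
grip_width: 1.0
grasp_force: 2.3
```

```bash
python3 -m inch '[[[-0.003,0,0,0,0,0,-1],[-0.006,0,0,0,0,0,-1],[-0.008,0,0,0,0,0,-1],[-0.01,0,0,0,0,0,-1]]]'
python3 -m inch '[[[-0.001,0,0,0,0,0,-1],[-0.002,0,0,0,0,0,-1]]]'
```

```text
clock: 6.9
position: [0.5331, -0.1068, 0.0493]
ee_rot: [-0.03, 1.0, 0.0, -0.0]
ft_force: [-5.5, 0.9, 5.2]
grip_width: 0.999
grasp_force: 2.5
clock: 7.1
position: [0.535, -0.1067, 0.0493]
ee_rot: [-0.03, 1.0, 0.0, -0.0]
ft_force: [-4.5, -0.3, 4.6]
grip_width: 1.007
grasp_force: 2.5
```

```bash
python3 -m inch '[[[-0.001,0,0,0,0,0,-1],[-0.002,0,0,0,0,0,-1],[-0.002,0,0,0,0,0,-1]]]'
python3 -m inch '[[[-0.001,0,0,0,0,0,-1],[-0.002,0,0,0,0,0,-1],[-0.002,0,0,0,0,0,-1]]]'
```

```text
clock: 7.4
position: [0.5372, -0.1066, 0.0493]
ee_rot: [-0.03, 1.0, 0.0, 0.0]
ft_force: [-3.4, -0.2, 3.4]
grip_width: 0.997
grasp_force: 1.6
clock: 7.7
position: [0.5383, -0.1065, 0.0491]
ee_rot: [-0.03, 1.0, 0.0, -0.001]
ft_force: [-8.4, -0.7, 6.5]
grip_width: 1.001
grasp_force: 4.1
```

```bash
python3 -m inch '[[[-0.001,0,0,0,0,0,-1],[-0.001,0,0,0,0,0,-1]]]'
```

```text
clock: 7.9
position: [0.5383, -0.1065, 0.049]
ee_rot: [-0.03, 1.0, 0.0, -0.002]
ft_force: [-13.4, -0.5, 9.8]
grip_width: 0.999
grasp_force: 6.5
```

It's seated against the fence at about 16 N. Back off, rise, and go over beyond the wick end with the fingers shut.

```bash
python3 -m inch '[[[0.01,0,0,0,0,0,-1],[0.025,0,0,0,0,0,-1],[0.025,0,-0.045,0,0,0,-1],[0.025,0,-0.085,0,0,0,1],[0.01,-0.04,-0.085,0,0,0,1],[-0.01,-0.08,-0.085,0,0,0,1],[-0.033,-0.122,-0.085,0,0,0,1],[-0.033,-0.122,-0.06,0,0,0,1],[-0.033,-0.122,-0.06,0,0,0,1]]]'
python3 - <<'E'
from h import *
from workcell import sensors
b=np.load("b.npz")
o=sensors.get_obs();d=np.array(o["position"])[:2]-b["o"];print("tcp board",d@b["x"],d@b["y"])
im=imaging.camera("top")[190:290,225:435];im2=imaging.camera("side")[180:340,290:430]
a=cv2.resize(im,(798,380),interpolation=cv2.INTER_CUBIC)
cv2.imwrite("pics/t3.png",a);cv2.imwrite("pics/s3.png",cv2.resize(im2,None,fx=3.5,fy=3.5,interpolation=cv2.INTER_CUBIC))
E
```

```text
clock: 8.8
position: [0.5789, -0.2266, 0.1063]
ee_rot: [-0.029, 1.0, 0.0, -0.002]
ft_force: [-0.3, 1.4, -0.9]
grip_width: 0.007
grasp_force: 0.0
tcp board 0.01988218146924066 -0.21002738089108383
```

View pics/s3.png

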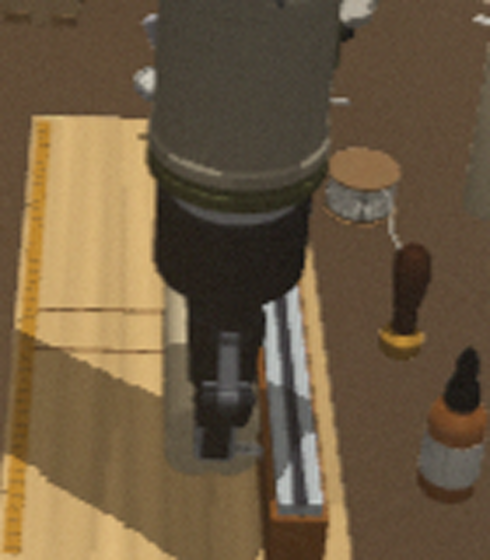

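The candle lies along the fence at crop (210,400), with the fingers over its axis and the tag at (245,450). Lower to just above wick height and approach.

```bash
python3 -m inch '[[[-0.002,0,0.018,0,0,0,1],[-0.002,0,0.033,0,0,0,1],[-0.002,0.01,0.033,0,0,0,1],[-0.002,0.02,0.033,0,0,0,1],[-0.002,0.027,0.033,0,0,0,1],[-0.002,0.033,0.033,0,0,0,1],[-0.002,0.038,0.033,0,0,0,1],[-0.002,0.043,0.033,0,0,0,1],[-0.002,0.048,0.033,0,0,0,1]]]'
python3 -m inch '[[[0,0.005,0,0,0,0,1],[0,0.01,0,0,0,0,1]]]'
```

```text
clock: 9.8
position: [0.5794, -0.1789, 0.0767]
ee_rot: [-0.029, 1.0, -0.001, 0.0]
ft_force: [0.8, -2.7, 1.0]
grip_width: 0.001
grasp_force: 1.7
clock: 10.0
position: [0.5789, -0.1687, 0.0766]
ee_rot: [-0.029, 1.0, -0.0, 0.0]
ft_force: [0.2, -4.4, 3.4]
grip_width: -0.002
grasp_force: 2.2
```

```bash
python3 -m inch '[[[0,0.006,0,0,0,0,1],[0,0.012,0,0,0,0,1],[0,0.018,0,0,0,0,1],[0,0.024,0,0,0,0,1],[0,0.03,0,0,0,0,1],[0,0.036,0,0,0,0,1],[0,0.042,0,0,0,0,1],[0,0.048,0,0,0,0,1],[0,0.054,0,0,0,0,1],[0,0.058,0,0,0,0,1]]]'
python3 - <<'E'
from h import *
from workcell import sensors
b=np.load("b.npz")
o=sensors.get_obs();d=np.array(o["position"])[:2]-b["o"];print("tcp board",d@b["x"],d@b["y"])
im=imaging.camera("side")[150:310,290:430]
cv2.imwrite("pics/s4.png",cv2.resize(im,None,fx=3.5,fy=3.5,interpolation=cv2.INTER_CUBIC))
im=imaging.camera("top")[190:290,225:435]
cv2.imwrite("pics/t4.png",cv2.resize(im,None,fx=3.8,fy=3.8,interpolation=cv2.INTER_CUBIC))
E
```

```text
clock: 11.0
position: [0.5753, -0.1096, 0.0763]
ee_rot: [-0.03, 1.0, 0.0, -0.0]
ft_force: [1.0, -4.3, 3.7]
grip_width: 0.005
grasp_force: 2.4
tcp board 0.023236188431151394 -0.092970276443042
```

View pics/t4.png

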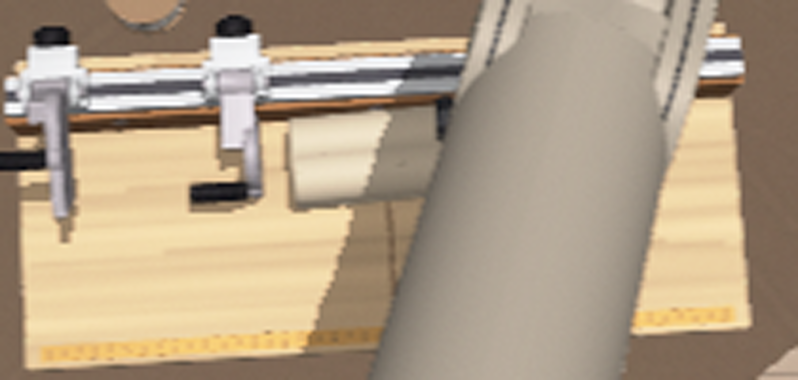

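The foot is at crop x≈290 and the stop face at ≈262, so about 17–19 mm remain. The candle is flush along the fence.

```bash
python3 -m inch '[[[0,0.004,0,0,0,0,1],[0,0.008,0,0,0,0,1],[0,0.011,0,0,0,0,1],[0,0.013,0,0,0,0,1]]]'
python3 -m inch '[[[0,0.001,0,0,0,0,1],[0,0.002,0,0,0,0,1],[0,0.002,0,0,0,0,1]]]'
```

```text
clock: 11.5
position: [0.5744, -0.0968, 0.0761]
ee_rot: [-0.03, 1.0, 0.0, -0.0]
ft_force: [-0.8, -2.2, 0.2]
grip_width: 0.001
grasp_force: 1.3
clock: 11.8
position: [0.5743, -0.095, 0.0761]
ee_rot: [-0.03, 1.0, 0.0, -0.0]
ft_force: [-0.2, -2.0, -0.4]
grip_width: -0.001
grasp_force: 0.5
```

```bash
python3 -m inch '[[[0,0.001,0,0,0,0,1],[0,0.001,0,0,0,0,1]]]'
```

```text
clock: 12.0
position: [0.5742, -0.0941, 0.0762]
ee_rot: [-0.03, 1.0, 0.0, -0.0]
ft_force: [-0.3, -0.6, -1.2]
grip_width: 0.001
grasp_force: 0.6
```

```bash
python3 -m inch '[[[0,0.001,0,0,0,0,1],[0,0.002,0,0,0,0,1],[0,0.002,0,0,0,0,1]]]'; python3 -m inch '[[[0,0.001,0,0,0,0,1],[0,0.001,0,0,0,0,1]]]'
```

```text
clock: 12.3
position: [0.5742, -0.092, 0.0762]
ee_rot: [-0.03, 1.0, 0.0, -0.0]
ft_force: [-0.2, -1.2, 0.1]
grip_width: -0.002
grasp_force: 0.4
clock: 12.5
position: [0.5742, -0.0912, 0.0763]
ee_rot: [-0.03, 1.0, 0.0, 0.0]
ft_force: [0.5, -0.8, -1.4]
grip_width: 0.001
grasp_force: 0.5
```

```bash
python3 -m inch '[[[0,0.001,0,0,0,0,1],[0,0.001,0,0,0,0,1]]]'; python3 -m inch '[[[0,0.001,0,0,0,0,1],[0,0.001,0,0,0,0,1]]]'
```

```text
clock: 12.7
position: [0.5741, -0.0902, 0.0763]
ee_rot: [-0.03, 1.0, 0.0, 0.0]
ft_force: [0.4, -1.9, -1.4]
grip_width: -0.001
grasp_force: 0.6
clock: 12.9
position: [0.574, -0.09, 0.0763]
ee_rot: [-0.029, 1.0, -0.0, 0.0]
ft_force: [-0.5, -4.2, -1.3]
grip_width: -0.003
grasp_force: 2.2
```

```bash
python3 -m inch '[[[0,0.001,0,0,0,0,1],[0,0.001,0,0,0,0,1]]]'
python3 - <<'E'
from h import *
im=imaging.camera("top")[190:290,225:435]
cv2.imwrite("pics/t5.png",cv2.resize(im,None,fx=3.8,fy=3.8,interpolation=cv2.INTER_CUBIC))
E
```

```text
clock: 13.1
position: [0.5739, -0.0898, 0.0763]
ee_rot: [-0.029, 1.0, -0.001, 0.0]
ft_force: [0.2, -6.8, -2.1]
grip_width: -0.0
grasp_force: 3.6
```

It stalls exactly where the stop was predicted, and the force is building at about 2.5 N per mm. Press to about 12 N and hold.

```bash
python3 -m inch '[[[0,0.001,0,0,0,0,1],[0,0.002,0,0,0,0,1],[0,0.002,0,0,0,0,1],[0,0.002,0,0,0,0,1],[0,0.002,0,0,0,0,1]]]'
```

```text
clock: 13.65
position: [0.5737, -0.0896, 0.0765]
ee_rot: [-0.028, 1.0, -0.002, 0.0]
ft_force: [-0.7, -12.6, -1.1]
grip_width: -0.004
grasp_force: 6.0
```

```bash
python3 -m inch '[[[0,0.0005,0,0,0,0,1],[0,0.0005,0,0,0,0,1],[0,0.0005,0,0,0,0,1],[0,0.0005,0,0,0,0,1],[0,0.0005,0,0,0,0,1]]]'
python3 -m inch '[[[0,-0.003,0,0,0,0,1],[0,-0.006,0,0,0,0,1],[0,-0.016,0,0,0,0,1],[0,-0.03,0,0,0,0,1],[0,-0.03,-0.04,0,0,0,1],[0,-0.03,-0.08,0,0,0,1],[0.04,-0.06,-0.1,0,0,0,1],[0.08,-0.1,-0.1,0,0,0,1],[0.12,-0.14,-0.1,0,0,0,1],[0.12,-0.14,-0.1,0,0,0,1]]]'
python3 - <<'E'
from h import *
im=imaging.camera("top")[190:290,225:435]
cv2.imwrite("pics/t6.png",cv2.resize(im,None,fx=3.8,fy=3.8,interpolation=cv2.INTER_CUBIC))
E
```

```text
clock: 14.15
position: [0.5736, -0.0895, 0.0765]
ee_rot: [-0.028, 1.0, -0.002, 0.0]
ft_force: [0.8, -13.4, -1.5]
grip_width: 0.0
grasp_force: 6.6
clock: 15.15
position: [0.4586, -0.2377, 0.1769]
ee_rot: [-0.026, 1.0, -0.0, 0.0]
ft_force: [0.4, -1.2, -0.3]
grip_width: 0.001
grasp_force: 0.0
```

View pics/t6.png

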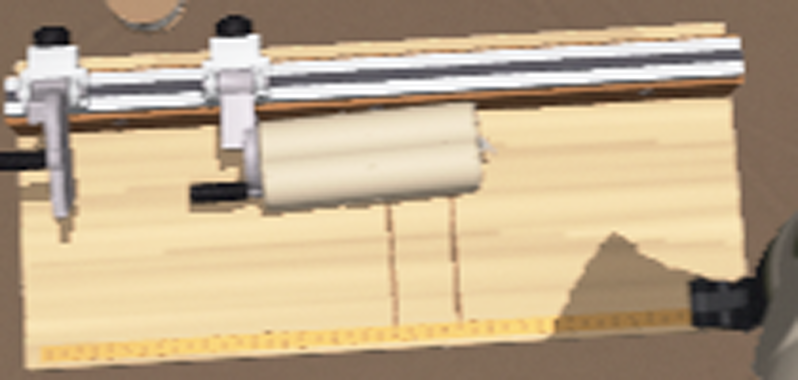

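The candle is seated at the stop, with its foot at crop x≈260, and the far stop is still raised. Its edges look slightly steeper than the fence line, so I'll check the angle numerically.

```bash
python3 - <<'E'
from h import *
B=np.load("b.npz")
im=cv2.imread("pics/t6.png").astype(int)
c=lambda u,v,z:pt("top",(225+(u+.5)/3.8-.5,190+(v+.5)/3.8-.5),z)
b=lambda P:np.array([(P[:2]-B["o"])@B["x"],(P[:2]-B["o"])@B["y"]])
g=cv2.cvtColor(im.astype(np.uint8),cv2.COLOR_BGR2HSV)[:,:,1].astype(float); g=cv2.GaussianBlur(g,(0,0),3)
def line(lo,hi,us,z,n):
    vs=[]
    for u in us:
        s=(-.08*(u-us[0])); col=g[:,u]; a=int(lo+s);e=int(hi+s); d=np.abs(np.diff(col[a:e])); vs.append(a+d.argmax())
    P=np.array([b(c(u,v,z)) for u,v in zip(us,vs)]); k=np.polyfit(P[:,1],P[:,0],1)
    r=P[:,0]-np.polyval(k,P[:,1]); m=np.abs(r)<.003;k=np.polyfit(P[m,1],P[m,0],1)
    print(n,"slope",k[0].round(4),"x at foot/wick",np.polyval(k,[.076,-.059]).round(4),vs[::5],m.sum())
line(190,225,range(280,470,5),.034,"cand front")
line(105,135,range(280,470,5),.06,"cand back")
line(82,125,range(500,720,5),.072,"fence")
line(335,385,range(60,540,8),.02,"bed front")
E
```

```text
cand front slope -0.0389 x at foot/wick [-0.0078 -0.0025] [np.int64(210), np.int64(207), np.int64(204), np.int64(202), np.int64(200), np.int64(197), np.int64(195), np.int64(193)] 38
cand back slope -0.0191 x at foot/wick [0.0545 0.0571] [np.int64(118), np.int64(103), np.int64(101), np.int64(99), np.int64(97), np.int64(95), np.int64(93), np.int64(92)] 35
fence slope -0.0022 x at foot/wick [0.0539 0.0542] [np.int64(89), np.int64(88), np.int64(86), np.int64(85), np.int64(84), np.int64(82), np.int64(81), np.int64(79), np.int64(78)] 44
bed front slope -0.0006 x at foot/wick [-0.0833 -0.0832] [np.int64(345), np.int64(342), np.int64(356), np.int64(337), np.int64(335), np.int64(348), np.int64(330), np.int64(344), np.int64(326), np.int64(323), np.int64(337), np.int64(318)] 20
```

The foot end looks about 3–4 mm off the fence, an angle of 0.02–0.04 rad, which is too close to the limit. Repeat the two-finger side push with the foot against the stop.

```bash
python3 -m inch '[[[0,0.045,0,0,0,0,-1],[0,0.09,0,0,0,0,-1],[-0.01,0.135,0,0,0,0,-1],[-0.02,0.18,0,0,0,0,-1],[-0.03,0.214,0.03,0,0,0,-1],[-0.04,0.214,0.07,0,0,0,-1],[-0.04,0.214,0.11,0,0,0,-1],[-0.04,0.214,0.129,0,0,0,-1],[-0.04,0.214,0.129,0,0,0,-1],[-0.04,0.214,0.129,0,0,0,-1]]]'
python3 - <<'E'
import numpy as np
from workcell import sensors
b=np.load("b.npz")
o=sensors.get_obs();d=np.array(o["position"])[:2]-b["o"];print("tcp board",d@b["x"],d@b["y"])
E
```

```text
clock: 16.2
position: [0.4901, -0.0168, 0.0478]
ee_rot: [-0.03, 1.0, -0.0, -0.0]
ft_force: [0.5, 0.8, 0.3]
grip_width: 1.0
grasp_force: 0.0
tcp board -0.05621440715684997 0.004697500437818563
```

```bash
python3 -m inch '[[[-0.01,-0.002,0,0,0,0,-1],[-0.02,-0.002,0,0,0,0,-1],[-0.028,-0.002,0,0,0,0,-1],[-0.032,-0.002,0,0,0,0,-1],[-0.034,-0.002,0,0,0,0,-1],[-0.036,-0.002,0,0,0,0,-1],[-0.036,-0.002,0,0,0,0,-1]]]'; python3 -m inch '[[[-0.001,0,0,0,0,0,-1],[-0.002,0,0,0,0,0,-1],[-0.002,0,0,0,0,0,-1]]]'
```

```text
clock: 16.9
position: [0.5257, -0.0165, 0.0473]
ee_rot: [-0.03, 1.0, 0.0, -0.0]
ft_force: [-0.1, 1.0, 0.3]
grip_width: 1.002
grasp_force: 0.0
clock: 17.2
position: [0.5276, -0.0164, 0.0473]
ee_rot: [-0.03, 1.0, 0.0, -0.0]
ft_force: [0.7, 0.4, -1.5]
grip_width: 1.001
grasp_force: 0.2
```

```bash
python3 -m inch '[[[-0.001,0,0,0,0,0,-1],[-0.002,0,0,0,0,0,-1],[-0.003,0,0,0,0,0,-1],[-0.003,0,0,0,0,0,-1]]]'; python3 -m inch '[[[-0.001,0,0,0,0,0,-1],[-0.002,0,0,0,0,0,-1],[-0.002,0,0,0,0,0,-1]]]'
```

```text
clock: 17.6
position: [0.5307, -0.0161, 0.0472]
ee_rot: [-0.03, 1.0, 0.0, -0.0]
ft_force: [-1.0, 0.9, -0.5]
grip_width: 1.003
grasp_force: 0.6
clock: 17.9
position: [0.5326, -0.0163, 0.0472]
ee_rot: [-0.03, 1.0, -0.0, -0.0]
ft_force: [-2.4, 0.2, 0.4]
grip_width: 1.002
grasp_force: 1.2
```

```bash
python3 -m inch '[[[-0.001,0,0,0,0,0,-1],[-0.001,0,0,0,0,0,-1]]]'; python3 -m inch '[[[-0.001,0,0,0,0,0,-1],[-0.001,0,0,0,0,0,-1]]]'
```

```text
clock: 18.1
position: [0.5327, -0.0163, 0.0471]
ee_rot: [-0.03, 1.0, 0.0, -0.001]
ft_force: [-7.9, 0.7, 4.6]
grip_width: 1.004
grasp_force: 3.7
clock: 18.3
position: [0.5327, -0.0163, 0.047]
ee_rot: [-0.03, 1.0, 0.0, -0.002]
ft_force: [-12.5, -0.3, 10.4]
grip_width: 0.999
grasp_force: 6.4
```

It's flush again: it stalls at the same board x, −0.0137. Retreat and check.

```bash
python3 -m inch '[[[0.004,0,0,0,0,0,-1],[0.01,0,0,0,0,0,-1],[0.03,0,0,0,0,0,-1],[0.05,0,-0.03,0,0,0,-1],[0.05,-0.04,-0.07,0,0,0,-1],[0.06,-0.085,-0.11,0,0,0,-1],[0.075,-0.13,-0.13,0,0,0,-1],[0.09,-0.175,-0.13,0,0,0,-1],[0.09,-0.21,-0.13,0,0,0,-1],[0.09,-0.21,-0.13,0,0,0,-1]]]'
python3 - <<'E'
from h import *
B=np.load("b.npz")
full=imaging.camera("top")
im=cv2.resize(full[190:290,225:435],None,fx=3.8,fy=3.8,interpolation=cv2.INTER_CUBIC);cv2.imwrite("pics/t7.png",im)
c=lambda u,v,z:pt("top",(225+(u+.5)/3.8-.5,190+(v+.5)/3.8-.5),z)
b=lambda P:np.array([(P[:2]-B["o"])@B["x"],(P[:2]-B["o"])@B["y"]])
for f in("t6","t7"):
    g=cv2.cvtColor(cv2.imread(f"pics/{f}.png"),cv2.COLOR_BGR2HSV)[:,:,1].astype(float); g=cv2.GaussianBlur(g,(0,0),3)
    us=range(280,470,5)
    vs=[(lambda a:a+np.abs(np.diff(g[a:a+35,u])).argmax())(int(190-.08*(u-280))) for u in us]
    P=np.array([b(c(u,v,.034)) for u,v in zip(us,vs)]);k=np.polyfit(P[:,1],P[:,0],1)
    # along-axis profile at candle mid row for stop/foot gap
    row=cv2.cvtColor(cv2.imread(f"pics/{f}.png"),cv2.COLOR_BGR2GRAY)
    print(f,k[0].round(4),np.polyval(k,[.076,-.059]).round(4),row[165,235:285:3],row[165,470:500:3])
E
```

```text
clock: 19.3
position: [0.4557, -0.238, 0.1785]
ee_rot: [-0.025, 1.0, -0.002, 0.001]
ft_force: [0.4, -0.8, 0.5]
grip_width: 1.002
grasp_force: 0.0
t6 -0.0389 [-0.0078 -0.0025] [138 137 136 151 171 183 173 153 153 191 221 220 220 220 221 222 222] [226 225 221 215 215 218 217 215 216 217]
t7 0.0012 [-0.0018 -0.0019] [138 136 137 151 170 182 174 152 128 165 214 229 229 231 232 232 232] [225 224 222 207 197 204 218 217 215 215]
```

View pics/t7.png

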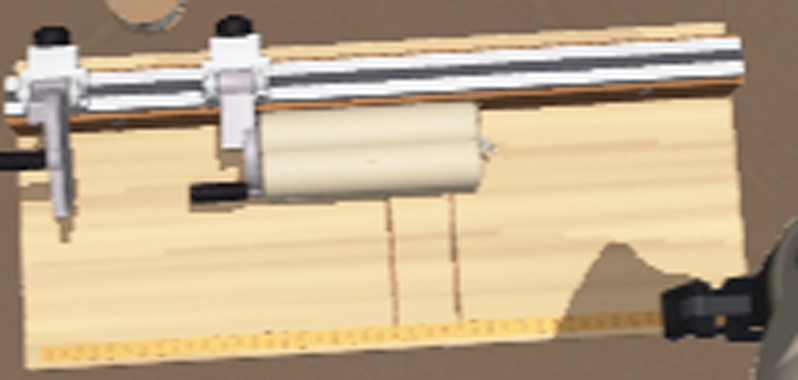

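It's now parallel (slope 0.001) and against the fence. One more numeric check on the foot gap: compare the foot edge before and after the side push.

```bash
python3 - <<'E'
from h import *
B=np.load("b.npz")
c=lambda u,v,z:pt("top",(225+(u+.5)/3.8-.5,190+(v+.5)/3.8-.5),z)
b=lambda P:np.array([(P[:2]-B["o"])@B["x"],(P[:2]-B["o"])@B["y"]])
for f in("t6","t7"):
    im=cv2.imread(f"pics/{f}.png").astype(float); g=im[:,:,2]-im[:,:,0]  # wax is warm, flag grey
    g=cv2.GaussianBlur(g,(0,0),2)
    out=[]
    for v in range(130,182,4):
        r=g[v,246:290]; h=(r[:10].min()+r[-12:].mean())/2; i=np.where(r>h)[0][0]; i=i-1+(h-r[i-1])/(r[i]-r[i-1])
        e=int(i)+246; out.append((round(float(246+i),1),*b(c(246+i,v,.07)).round(4)))
    print(f,[o[0] for o in out],"foot y mean",np.mean([o[2] for o in out]).round(4))
    r=cv2.GaussianBlur(im.mean(2),(0,0),1.5)[150:178].mean(0); print(r[236:280:2].round(0))
E
```

```text
t6 [257.0, 257.2, 257.2, 257.2, 257.5, 257.9, 258.5, 258.9, 259.1, 258.7, 259.0, 246.1, 246.2] foot y mean 0.076
[149. 139. 131. 135. 150. 168. 181. 187. 184. 173. 161. 155. 162. 183.
 204. 213. 215. 216. 216. 216. 216. 216.]
t7 [257.9, 258.0, 258.2, 258.5, 258.9, 259.3, 260.0, 259.8, 259.6, 259.6, 259.9, 260.7, 261.6] foot y mean 0.0741
[149. 139. 132. 136. 150. 168. 181. 187. 184. 174. 159. 143. 142. 163.
 191. 209. 218. 220. 219. 219. 220. 220.]
```

The foot sits roughly 0.6–1 mm off the stop. There's plenty of time, so one light re-press will close that.

```bash
python3 -m inch '[[[-0.04,0,0,0,0,0,1],[-0.08,0.02,0,0,0,0,1],[-0.11,0.05,0,0,0,0,1],[-0.1265,0.085,0,0,0,0,1],[-0.1265,0.1,0.03,0,0,0,1],[-0.1265,0.1,0.07,0,0,0,1],[-0.1265,0.1,0.1,0,0,0,1],[-0.1265,0.1,0.102,0,0,0,1],[-0.1265,0.1,0.102,0,0,0,1]]]'
python3 - <<'E'
import numpy as np
from workcell import sensors
b=np.load("b.npz")
o=sensors.get_obs();d=np.array(o["position"])[:2]-b["o"];print("tcp board",d@b["x"],d@b["y"])
E
```

```text
clock: 20.25
position: [0.5776, -0.1231, 0.0756]
ee_rot: [-0.03, 1.0, 0.0, -0.0]
ft_force: [0.0, -0.4, 0.7]
grip_width: 0.0
grasp_force: 0.0
tcp board 0.024756764599088397 -0.10662454250001498
```

```bash
python3 -m inch '[[[0.002,0.01,0,0,0,0,1],[0.002,0.02,0,0,0,0,1],[0.002,0.026,0,0,0,0,1],[0.002,0.03,0,0,0,0,1],[0.002,0.031,0,0,0,0,1],[0.002,0.031,0,0,0,0,1]]]'; python3 -m inch '[[[0,0.001,0,0,0,0,1],[0,0.002,0,0,0,0,1],[0,0.002,0,0,0,0,1]]]'
```

```text
clock: 20.85
position: [0.5738, -0.0928, 0.0754]
ee_rot: [-0.03, 1.0, 0.0, 0.0]
ft_force: [0.3, -0.6, -0.8]
grip_width: 0.003
grasp_force: 0.0
clock: 21.15
position: [0.5736, -0.0912, 0.0753]
ee_rot: [-0.029, 1.0, -0.0, -0.0]
ft_force: [-0.1, -0.0, -0.3]
grip_width: 0.003
grasp_force: 0.2
```

```bash
python3 -m inch '[[[0,0.001,0,0,0,0,1],[0,0.002,0,0,0,0,1],[0,0.002,0,0,0,0,1]]]'; python3 -m inch '[[[0,0.001,0,0,0,0,1],[0,0.002,0,0,0,0,1],[0,0.002,0,0,0,0,1]]]'
```

```text
clock: 21.45
position: [0.5735, -0.0897, 0.0753]
ee_rot: [-0.029, 1.0, -0.0, 0.0]
ft_force: [0.5, -4.8, -0.8]
grip_width: -0.0
grasp_force: 2.4
clock: 21.75
position: [0.5732, -0.0895, 0.0754]
ee_rot: [-0.029, 1.0, -0.001, 0.0]
ft_force: [0.6, -9.4, -1.1]
grip_width: -0.004
grasp_force: 5.1
```

It stalls at the same seated position. Hold briefly, then retreat straight back.

```bash
python3 -m inch '[[[0,0.001,0,0,0,0,1],[0,0.001,0,0,0,0,1],[0,0.001,0,0,0,0,1],[0,0.001,0,0,0,0,1]]]'
python3 -m inch '[[[0,-0.002,0,0,0,0,1],[0,-0.004,0,0,0,0,1],[0,-0.008,0,0,0,0,1],[0,-0.016,0,0,0,0,1],[0,-0.035,0,0,0,0,1],[0,-0.04,-0.04,0,0,0,1],[0,-0.05,-0.08,0,0,0,1],[0.04,-0.08,-0.1,0,0,0,1],[0.08,-0.11,-0.1,0,0,0,1],[0.12,-0.14,-0.1,0,0,0,1]]]'
python3 -m inch '[[[0,0,0,0,0,0,1],[0,0,0,0,0,0,1],[0,0,0,0,0,0,1]]]'
python3 - <<'E'
from h import *
B=np.load("b.npz")
im=cv2.resize(imaging.camera("top")[190:290,225:435],None,fx=3.8,fy=3.8,interpolation=cv2.INTER_CUBIC);cv2.imwrite("pics/t8.png",im)
c=lambda u,v,z:pt("top",(225+(u+.5)/3.8-.5,190+(v+.5)/3.8-.5),z)
b=lambda P:np.array([(P[:2]-B["o"])@B["x"],(P[:2]-B["o"])@B["y"]])
for f in("t6","t7","t8"):
    im=cv2.imread(f"pics/{f}.png")
    g=cv2.GaussianBlur(cv2.cvtColor(im,cv2.COLOR_BGR2HSV)[:,:,1].astype(float),(0,0),3)
    us=range(280,470,5)
    vs=[(lambda a:a+np.abs(np.diff(g[a:a+40,u])).argmax())(int(180-.08*(u-280))) for u in us]
    P=np.array([b(c(u,v,.034)) for u,v in zip(us,vs)]);k=np.polyfit(P[:,1],P[:,0],1)
    print(f,k[0].round(4),np.polyval(k,[.076,-.059]).round(4),cv2.GaussianBlur(im.astype(float).mean(2),(0,0),1.5)[150:178].mean(0)[252:272:2].round(0))
E
```

```text
clock: 22.15
position: [0.5732, -0.0894, 0.0755]
ee_rot: [-0.028, 1.0, -0.002, 0.0]
ft_force: [0.4, -12.6, -1.0]
grip_width: 0.002
grasp_force: 6.2
clock: 23.15
position: [0.4637, -0.2317, 0.1761]
ee_rot: [-0.03, 1.0, 0.0, 0.001]
ft_force: [0.7, -1.1, -0.6]
grip_width: 0.001
grasp_force: 0.0
clock: 23.45
position: [0.4653, -0.2297, 0.1753]
ee_rot: [-0.03, 1.0, 0.0, 0.0]
ft_force: [0.1, -0.2, -0.2]
grip_width: -0.0
grasp_force: 0.0
t6 -0.0389 [-0.0078 -0.0025] [184. 173. 161. 155. 162. 183. 204. 213. 215. 216.]
t7 0.0012 [-0.0018 -0.0019] [184. 174. 159. 143. 142. 163. 191. 209. 218. 220.]
t8 0.0017 [-0.0021 -0.0023] [183. 172. 162. 159. 170. 192. 211. 218. 218. 218.]
```

The candle is still parallel (0.002 rad) and against the fence, and the gap at the foot has closed. Hand in.

```bash
python3 -c "
from workcell import order
print(order.hand_in())"
```

```text
the job is handed in; nothing more can be done
None
```

I handed the job in: the near stop is fully down and the far stop still up, and the candle lies flush along the fence with its foot seated on the stop after presses of about 13 N; the hand-in returned no verdict.

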